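# Pin a bookend on to the display riser

## Robot

A 6-joint arm with a two-finger parallel gripper is mounted at the origin on the work surface. World frame = base frame: x ahead of the robot, y to its left, z up, the work surface at z = 0. Lengths are in m, angles in rad, forces in N, time in s.
With the tool pointing down it reaches from about 0.225 to 0.875 m from the base axis. Payload 3.4 kg.
Tool frame: the origin (TCP) lies at the very end of the fingers, on their centre line; the grasp point (between the pads) lies 19 mm behind it (manip.hold_point_z is the distance from the TCP to the grasp point, in m); z points along the fingers, x is the direction in which the jaws open and shut, and the axes are right-handed (so a half turn about z gives the same grasp; the last joint's range is limited). The gripper opens to 85 mm and grips with 20 to 120 N. Pads are 22 mm wide; open, the fingers measure 114 mm over their backs; the gripper's body (76 mm by 85 mm) begins 54 mm behind the grasp point. The pads swing forward as they close: fully open they stand 13 mm farther back than shut.
Start: joints at [1.22, 0.276, 1.505, -0, 1.361, -0.121], TCP at [0.131, 0.56, 0.231] pointing down, gripper open.
Joint ranges: [-2.89, 2.89], [-0.75, 2.08], [0.22, 2.7], [-1.18, 4.32], [0.11, 2.71], [-2.7, 2.7]. Speed limits (rad/s): [2.57, 2.57, 3.14, 3.14, 3.14, 3.14].

## Interface

Orientations are given as a unit quaternion [w, x, y, z].
In Python, from rig import telemetry, cams, manip, finder gives the robot as it stands. The module is installed in compiled form; this text tells all that it offers.
- The arm moves only by the tool carry_out, never from a script. Its argument "rows" is a list that holds one entry, the list of rows, each a list of 5 numbers: the gripper's target within -1 to 1 (fully open at 1, half-way at 0, shut at -1), then the shift along the world's x, y, z in cm, then the turn about the world's z in rad. A call has 1 to 12 rows; each row shifts and turns the commanded pose from where the row before left it; what a row does not reach is not made up. A row lasts 1/10 s, in which the tool goes at most 50 mm and 8.59 degrees, less where a joint would pass 70% of its speed; a pose out of reach is approached as far as the arm can. A call with a gripper value outside its range is refused whole. The fingers move at their own pace and stop on an object; "force" is the grip in N (left out, the last holds). Time passes only in rows, so rows that do not move let the fingers close. It gives the time, the measured TCP pose, the force and the opening at its end, in the units of the state.
- telemetry.get_state(): the state, without advancing time (a new reading comes with each control period).
- cams.get_image(name): name is "side" or "top"; returns a dict with "image" (400x640x3 uint8, red, green, blue), "camera_matrix" (3x3 intrinsics, pixels), "eye" and "attitude" of the camera in the world. Camera axes: x right, y down, z forward; pixel columns grow to the right and rows downward; lengths in m; the calibration is good to about 2 mm. A picture is of the moment at which its call begins. There is no depth.
- manip.sign_off(): hands the job in, once; it reports no verdict.
Trained networks look in a picture, given as the dict that the camera call returned (one of the last four; its "shot" number tells which), for a name from the list of things; names that differ only in an ending like _2 or _b are one class to them, and where a whole thing is asked for, a point or a joint stands for the part that bears it (a point fixed in the world has none). Each returns a list of dicts, best first, with "confidence" (0 to 1); they miss things now and then, are a little off and sometimes report something else, mostly with a low value. They report only what shows in the picture. A call takes as long as a camera call. They do not tell look-alikes from the thing itself.
- finder.boxes_of(picture, thing): "xy" ([column, row] in pixels, amid what is visible of it).
The state is a dict: "clock": time; "qpos": joint angles; "qd": joint speeds; "effort": joint torques, N m; "position": TCP position; "ee_rot": TCP orientation; "contact_force": force on the tool from outside, world axes, zero at the start; "moment": the same for the moment, N m; "width": finger opening in m.
Only numpy, scipy, OpenCV 4.12 (cv2) and the standard library are available. Lean on these libraries where they do the work, as an engineer would, in place of code of your own. Each camera call takes 0.05 s, during which the arm holds its last target.

## Task

Fit the loose bookend on to the low display riser: its foot must lie flat on the board with the fixed pin standing up through the foot's hole, and its upright panel square across the slot. The pin is clamped somewhere along its slot, so first rest the foot lightly on top of the pin with the hole a little to one side, then slide it gently along the slot until the hole finds the pin and the foot drops home. Do not press it hard on to the pin, do not drop or tip it over, and leave the bottle, the glass block and the book alone.

Things in the scene. Friction and masses are not known exactly. Their poses are not given: they have to be found in the camera images.
- bookend: The loose bookend, about 0.42 kg (may differ by a quarter): a black steel foot plate 80 (x) x 170 (y) x 5 mm, with an upright wooden panel on it. Origin: centre of the foot's underside; z up out of the foot. One round through-hole of 12.5 mm diameter in the foot at y = +25 mm, x = 0. It balances close to the panel.
- panel (a point): Centre of the bookend's upright wooden panel, 50 mm above the foot's underside: the place to grasp it. The panel is 70 mm wide (x), 12 mm thick (y) and its top is 90 mm above the foot's underside. It lies at y = -25 mm in the bookend's frame; axes as the bookend's, so its faces look to +y and -y, and the hole is 50 mm from it towards +y.
- hole (a point): Centre of the foot's 12.5 mm hole, at the level of the foot's underside; axes as the bookend's.
- riser: The fixed display riser: flat wooden board 170 (x) x 290 (y) x 20 mm with black edging (178 x 298 mm overall), origin at the centre of its underside. A flush rail with a dark slot runs along y in the middle of its top. A rigid steel pin, 9 mm diameter, bevelled tip, stands 9 mm above the top on the slot's centre line, clamped up to 22 mm to either side of the slot's middle; just where is not measured.
- slot (a point): Middle of the slot at the level of the board's top (20 mm above the counter); y along the slot, z up. Seated, the bookend's hole is on the pin, up to 22 mm from here along y, and its y axis is parallel to this one. Laid on the pin the foot is 9 mm above its home level; let go there, it leans back by 3 to 5 degrees, its far edge on the board, and drops by itself once the hole is over the pin.
- half_bottle: Bystander: small green glass bottle, 60 mm diameter, 230 mm high, standing. Origin at the centre of its underside.
- candle_block: Bystander: candle holder of stacked glass blocks, 70 x 70 mm at the foot, 86 mm high. Origin at the centre of its underside.
- book: Bystander: closed grey book lying flat, 150 x 200 x 26 mm. Origin at the centre of its underside.
Things that resemble listed ones, but are neither listed nor needed, are in the scene too. Leave any pink or red look-alike of the bookend alone.

How it is judged:
On the way:
1. the foot rests on top of the pin, its hole still to one side (contact force between bookend and riser above 0.3 N and z of hole in the frame of slot between 0.005 and 0.016 m and horizontal distance between hole and slot below 0.09 m), for 0.2 s.
At the end, for the whole second after the job is handed in: The bookend lies flat and at rest on the riser (foot's underside within 2.5 mm of the board's top, tilt under 0.03 rad) with the pin through its hole (hole within 4 mm of the slot's centre line and 26 mm of its middle along y), its y axis within 0.14 rad of the slot's, and is released (z of hole in the frame of slot between -0.003 and 0.0025 m and x of hole in the frame of slot between -0.004 and 0.004 m and y of hole in the frame of slot between -0.026 and 0.026 m and angle between hole's own z axis and vertical below 0.03 rad and angle between the y axis of hole and the y axis of slot, either way round below 0.14 rad and linear speed of bookend below 0.01 m/s and angular speed of bookend below 0.1 rad/s); the robot touches nothing.
It fails at once if the foot is pressed on to the pin with more than 25 N before it is home (contact force between bookend and riser above 25 N and z of hole in the frame of slot above 0.005 m).
It fails at once if the bookend is dropped (falls freely at over 0.6 m/s) (linear speed of bookend above 0.6 m/s and contact force between bookend and the fingers below 0.05 N).
It fails at once if the bookend is tipped over (by more than 0.6 rad) (angle between bookend's own z axis and vertical above 0.6 rad).
It fails at once if the bottle, the glass block or the book is moved by more than 20 mm (distance of any of half_bottle, candle_block, book from where it was at the start of the episode above 0.02 m).
It also fails if it takes over 64 s, if anything falls off the work surface, if the arm or the gripper's body presses on something with over 40 N, if the wrist force passes 120 N, or if a joint passes its speed limit or range.

## Working session

There is one attempt and no reset: what is moved stays moved. The work goes in short steps, Python scripts to look and compute and a tool call to move; the robot and the scene stay as the last step left them, time stands still between calls to the robot, and variables do not carry over. Pictures are saved under pics/ and viewed, and the job is handed in when it is done.

Besides the shell and the picture viewer there is one more tool, called after "Call:" by a JSON object that holds its "method" and its "body". carry_out: Moves the arm, as the interface text tells. Its arguments: {"type":"object","properties":{"rows":{"type":"array","items":{"type":"array","items":{"type":"array","items":{"type":"number"}}}},"force":{"type":"number"}},"required":["rows"]}

```bash
mkdir -p pics; python3 - <<'E'
from rig import telemetry, cams, manip, finder
import cv2, numpy as np
s=telemetry.get_state();print(s['clock'],s['position'],s['ee_rot'],s['width'],s['contact_force'])
for n in ['side','top']:
    p=cams.get_image(n);cv2.imwrite(f'pics/{n}0.png',p['image'][:,:,::-1]);print(n,p['camera_matrix'],p['eye'],p['attitude'])
    for t in ['bookend','panel','hole','riser','slot','half_bottle','candle_block','book']:
        print(t,[(np.round(b['xy'],1).tolist(),round(b['confidence'],2)) for b in finder.boxes_of(p,t)])
E
```

```text
0.0 [0.1307825  0.55939547 0.23042052] [ 4.60220131e-04  7.83507535e-01  6.21381597e-01 -8.01102661e-04] 0.08522481124341007 [ 0.43572469  1.24636356 -0.15525643]
side [[440.38647337   0.         317.07715331]
 [  0.         440.38647337 196.78040556]
 [  0.           0.           1.        ]] [ 0.23088197 -1.17555816  1.0044085 ] [-0.43356958  0.8896796  -0.12907347  0.06186815]
bookend [([382.6, 243.2], 0.87), ([257.9, 256.3], 0.87), ([317.8, 250.0], 0.79), ([304.5, 181.5], 0.68)]
panel [([384.4, 242.8], 0.94), ([257.9, 257.1], 0.94), ([320.3, 248.2], 0.89)]
hole [([318.8, 248.6], 0.88), ([260.4, 259.4], 0.68), ([383.5, 245.6], 0.58)]
riser [([305.0, 182.7], 0.62)]
slot [([305.8, 182.0], 0.63)]
half_bottle [([283.5, 123.5], 0.73)]
candle_block [([363.8, 184.5], 0.98)]
book [([351.2, 315.2], 0.77)]
top [[392.53005389   0.         315.4595252 ]
 [  0.         392.53005389 201.40745066]
 [  0.           0.           1.        ]] [ 0.41057123 -0.00393407  1.45334592] [ 0.0310554  -0.70079513  0.71139304 -0.04291497]
bookend [([361.4, 212.9], 0.89), ([373.4, 162.8], 0.87), ([364.3, 261.8], 0.59)]
panel [([362.2, 261.0], 0.75), ([373.9, 161.5], 0.67), ([363.5, 215.5], 0.63)]
hole [([362.1, 211.8], 0.94), ([370.8, 161.6], 0.71), ([363.0, 263.7], 0.63)]
riser [([266.8, 200.9], 0.78)]
slot [([264.7, 200.8], 0.63)]
half_bottle [([171.4, 200.3], 0.83)]
candle_block [([298.9, 144.8], 0.71)]
book [([437.5, 205.2], 0.67)]
```

```bash
python3 - <<'E'
import cv2
a=cv2.imread('pics/top0.png');b=cv2.imread('pics/side0.png')
cv2.imwrite('pics/top0z.png',cv2.resize(a[110:300,210:460],None,fx=3,fy=3,interpolation=cv2.INTER_CUBIC))
cv2.imwrite('pics/side0z.png',cv2.resize(b[90:290,220:480],None,fx=3,fy=3,interpolation=cv2.INTER_CUBIC))
E
```

```text
(no output)
```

View pics/top0.png

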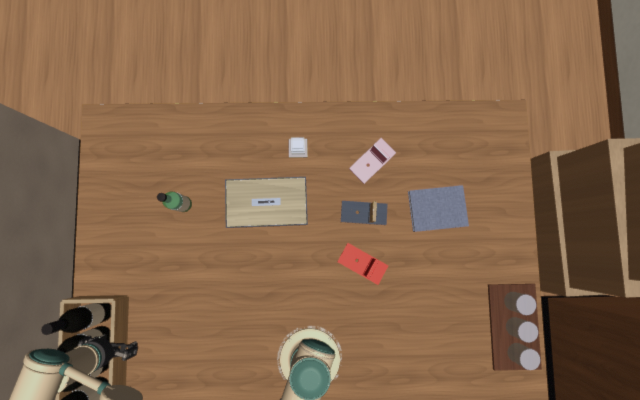

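View pics/top0z.png

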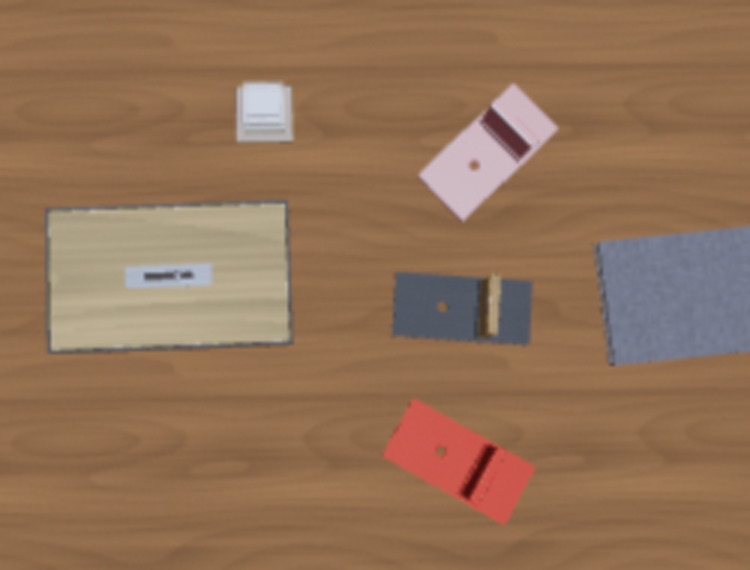

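View pics/side0z.png

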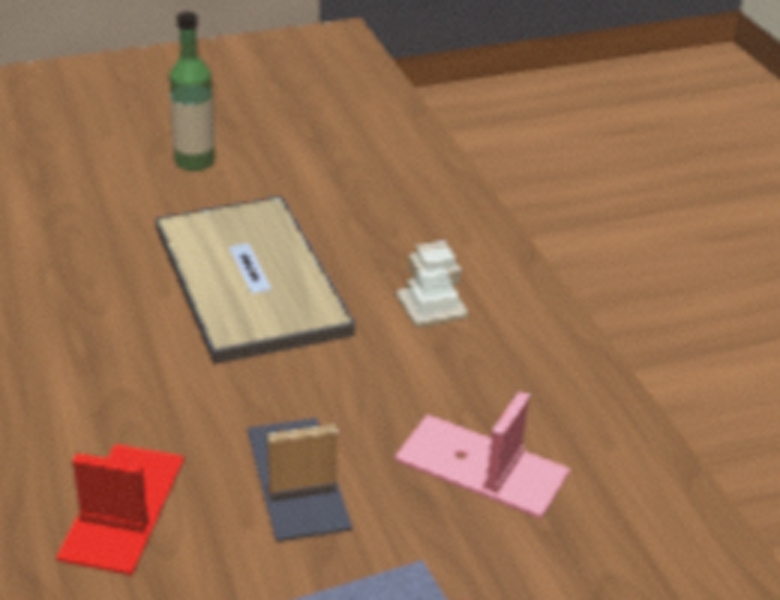

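The target is the black bookend: panel near (374,212) in top and foot hole near (357,212). The riser is at about (266,202), with the slot rail along image columns (world y). The pink and red ones are decoys. Next I'll measure corners in both views.

```bash
cat > h.py <<'E'
import numpy as np, cv2
from scipy.spatial.transform import Rotation as R
def Rm(p):
    w,x,y,z=p['attitude'];return R.from_quat([x,y,z,w]).as_matrix()
def ray(p,uv,z):
    d=Rm(p)@np.linalg.inv(p['camera_matrix'])@np.array([uv[0],uv[1],1.]);e=np.array(p['eye']);return e+d*(z-e[2])/d[2]
def proj(p,X):
    c=p['camera_matrix']@(Rm(p).T@(np.asarray(X)-p['eye']));return c[:2]/c[2]
def fitrect(p,mask,z):
    cs,_=cv2.findContours(mask.astype(np.uint8),cv2.RETR_EXTERNAL,cv2.CHAIN_APPROX_NONE)
    c=max(cs,key=cv2.contourArea)[:,0,:]
    P=np.array([ray(p,u,z)[:2] for u in c])
    (cx,cy),(w,h),a=cv2.minAreaRect((P*1000).astype(np.float32))
    return cx,cy,w,h,a,len(c)
E
python3 - <<'E'
from rig import telemetry, cams, manip, finder
from h import *
p=cams.get_image('top');im=p['image'].astype(int);s=cams.get_image('side')
for n in (p,s): print(Rm(n)[:,2], proj(n,[0,0.0,0]))
sm=s['image'].astype(int)
# foot masks: bluish dark
def bluish(i): return (i[...,2]>=i[...,0])&(i.sum(2)<300)
m=bluish(im); m2=np.zeros_like(m);m2[195:230,338:390]=m[195:230,338:390]
m2=cv2.morphologyEx(m2.astype(np.uint8),cv2.MORPH_CLOSE,np.ones((7,7)))
print('foot top',fitrect(p,m2,.005))
v=np.zeros(im.shape[:2]);
hsv=cv2.cvtColor(p['image'],cv2.COLOR_RGB2HSV)
print('colors',im[190,240],im[220,240],im[240,266],im[178:182,266].tolist(),hsv[190,240],hsv[240,266], im[212,374],im[212,350])
d=np.zeros_like(m2); sub=((hsv[...,1]<110)|(im.sum(2)<240))
d[172:232,220:312]=sub[172:232,220:312]
cv2.imwrite('pics/m.png',d*255);print('riser',fitrect(p,d,.02))
# zooms
cv2.imwrite('pics/slot_t.png',cv2.resize(p['image'][185:215,240:290,::-1],None,fx=14,fy=14,interpolation=cv2.INTER_CUBIC))
cv2.imwrite('pics/slot_s.png',cv2.resize(s['image'][150:215,265:345,::-1],None,fx=8,fy=8,interpolation=cv2.INTER_CUBIC))
cv2.imwrite('pics/be_t.png',cv2.resize(p['image'][195:230,335:395,::-1],None,fx=12,fy=12,interpolation=cv2.INTER_CUBIC))
cv2.imwrite('pics/be_s.png',cv2.resize(s['image'][220:275,295:345,::-1],None,fx=10,fy=10,interpolation=cv2.INTER_CUBIC))
E
```

```text
[ 0.10433439 -0.01753187 -0.99438774] [309.68489767 358.25708471]
[ 0.22201031  0.75550494 -0.61637951] [149.92466509 238.26039748]
foot top (519.4208374023438, -207.61563110351562, 167.2386932373047, 76.54264831542969, 85.22494506835938, 157)
colors [172 160 133] [186 173 145] [146 108  77] [[111, 105, 102], [158, 147, 123], [177, 165, 137], [178, 166, 138]] [ 21  58 172] [ 13 121 146] [175 154 124] [ 83  89 101]
riser (563.5009765625, 153.58848571777344, 183.40301513671875, 301.78857421875, 1.3220126628875732, 258)
```

View pics/slot_t.png

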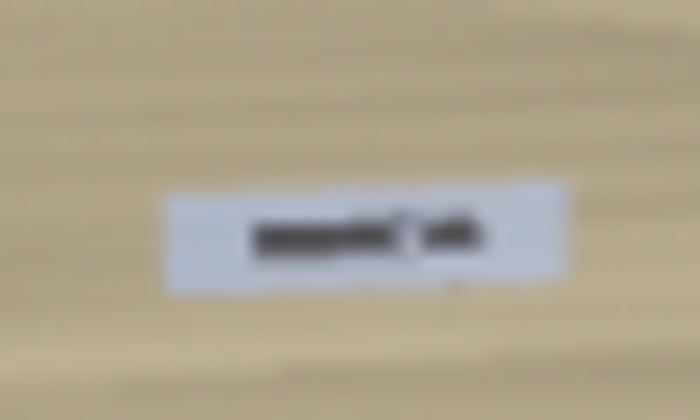

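View pics/slot_s.png

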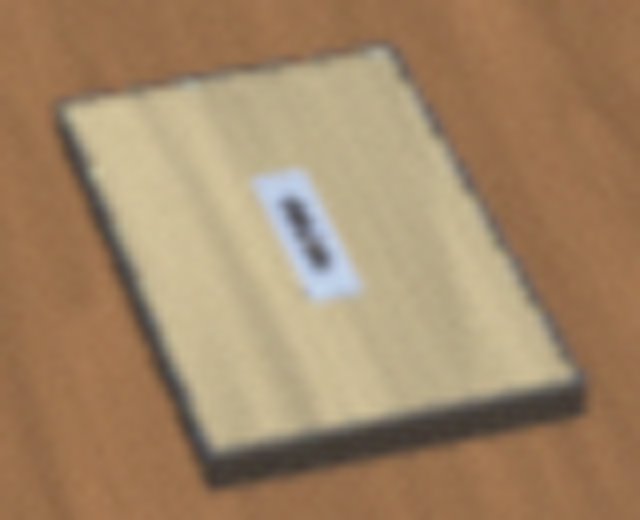

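View pics/be_t.png

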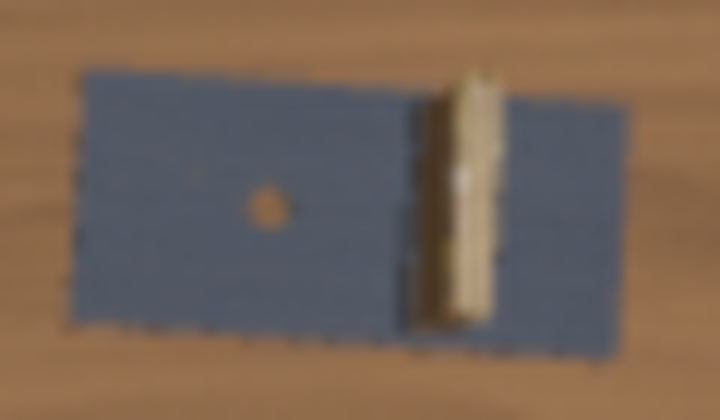

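View pics/be_s.png

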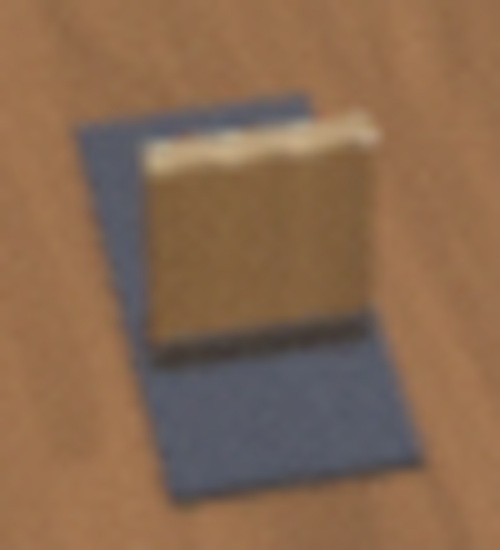

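```bash
python3 - <<'E'
from rig import telemetry, cams, manip, finder
from h import *
p=cams.get_image('top');s=cams.get_image('side')
def un(pts,f,o): return [((u+.5)/f-.5+o[0],(v+.5)/f-.5+o[1]) for u,v in pts]
def show(n,cam,pts,f,o,z):
    P=np.array([ray(cam,q,z)[:2] for q in un(pts,f,o)])*1000
    print(n,P.round(1).tolist(),'mean',P.mean(0).round(1))
    if len(P)==4:
        (c,(w,h),a)=cv2.minAreaRect(P.astype(np.float32)); e=[P[1]-P[0],P[2]-P[1],P[2]-P[3],P[3]-P[0]]
        print('   lens',[np.linalg.norm(x).round(1) for x in e],'ang',[np.degrees(np.arctan2(x[1],x[0])).round(2) for x in e])
show('foot t',p,[(85,70),(632,103),(618,358),(70,325)],12,(335,195),.005)
show('hole t',p,[(268,209)],12,(335,195),.0025)
show('foot s',s,[(78,127),(305,97),(425,463),(175,500)],10,(295,220),.005)
show('paneltop t',p,[(465,72),(503,80),(492,322),(453,322)],12,(335,195),.09)
show('paneltop s',s,[(145,150),(365,115),(380,137),(150,172)],10,(295,220),.09)
show('rail t',p,[(163,195),(570,182),(570,278),(166,294)],14,(240,185),.02)
show('rail s',s,[(252,177),(303,167),(360,290),(312,300)],8,(265,150),.02)
show('board s',s,[(60,103),(392,45),(582,378),(210,455)],8,(265,150),.02)
show('slotends t',p,[(250,239),(487,232)],14,(240,185),.02)
show('pin t',p,[(408,232)],14,(240,185),.027)
show('slot s',s,[(287,200),(325,268)],8,(265,150),.02)
E
```

```text
foot t [[565.0, -126.8], [552.3, -296.3], [473.4, -289.2], [486.1, -120.3]] mean [ 519.2 -208.1]
   lens [np.float64(170.0), np.float64(79.2), np.float64(169.3), np.float64(79.1)] ang [np.float64(-94.28), np.float64(174.86), np.float64(-94.3), np.float64(175.34)]
hole t [[521.2, -182.7]] mean [ 521.2 -182.7]
foot s [[489.3, -120.8], [566.3, -128.2], [552.2, -297.6], [474.5, -290.4]] mean [ 520.6 -209.3]
   lens [np.float64(77.4), np.float64(170.0), np.float64(78.0), np.float64(170.3)] ang [np.float64(-5.51), np.float64(-94.78), np.float64(-5.32), np.float64(-94.98)]
paneltop t [[553.8, -230.5], [551.3, -241.6], [480.7, -236.1], [480.9, -224.8]] mean [ 516.7 -233.3]
   lens [np.float64(11.3), np.float64(70.8), np.float64(11.3), np.float64(73.1)] ang [np.float64(-102.78), np.float64(175.57), np.float64(-90.86), np.float64(175.47)]
paneltop s [[484.2, -226.2], [553.0, -230.3], [554.3, -241.1], [483.0, -236.0]] mean [ 518.6 -233.4]
   lens [np.float64(69.0), np.float64(10.8), np.float64(71.5), np.float64(9.9)] ang [np.float64(-3.43), np.float64(-82.87), np.float64(-4.05), np.float64(-96.
[... 235 characters left out ...]
88.54), np.float64(-178.21)]
rail s [[551.8, 207.2], [577.9, 208.4], [577.4, 103.0], [553.8, 101.9]] mean [565.2 155.1]
   lens [np.float64(26.1), np.float64(105.4), np.float64(23.6), np.float64(105.4)] ang [np.float64(2.57), np.float64(-90.3), np.float64(2.74), np.float64(-88.91)]
board s [[475.2, 298.1], [650.4, 302.1], [655.7, 9.9], [481.0, 4.5]] mean [565.6 153.7]
   lens [np.float64(175.2), np.float64(292.2), np.float64(174.8), np.float64(293.7)] ang [np.float64(1.29), np.float64(-88.96), np.float64(1.78), np.float64(-88.88)]
slotends t [[563.2, 183.5], [564.2, 121.6]] mean [563.7 152.6]
pin t [[563.7, 141.5]] mean [563.7 141.5]
slot s [[563.2, 183.5], [566.2, 124.5]] mean [564.7 154. ]
```

Both views agree within 2 mm. The foot centre is (520,−209) with yaw −4.8°, and the panel is at (518,−234). The slot middle is (564,153.5) with yaw +1.2°, and a bright pin shows at y≈141. Moving above the panel now.

Call:
{"method": "carry_out", "body": {"rows": [[[1,1.76,-3.6,0,0.012],[1,1.76,-3.6,0,0.012],[1,1.76,-3.6,0,0.012],[1,1.76,-3.6,0,0.012],[1,1.76,-3.6,0,0.012],[1,1.76,-3.6,0,0.012],[1,1.76,-3.6,0,0.012],[1,1.76,-3.6,0,0.012],[1,1.76,-3.6,0,0.012],[1,1.76,-3.6,0,0.012],[1,1.76,-3.6,0,0.013],[1,1.76,-3.6,0,0.013]]], "force": 40}}

```text
clock: 2.3
position: [0.3426, 0.1265, 0.2317]
ee_rot: [0.0, 0.736, 0.677, 0.001]
contact_force: [1.2, 0.1, -0.2]
width: 0.0855
```

Call:
{"method": "carry_out", "body": {"rows": [[[1,1.76,-3.6,0,0],[1,1.76,-3.6,0,0],[1,1.76,-3.6,0,0],[1,1.76,-3.6,0,0],[1,1.76,-3.6,0,0],[1,1.76,-3.6,0,0],[1,1.76,-3.6,0,0],[1,1.76,-3.6,0,0],[1,1.76,-3.6,0,0],[1,1.76,-3.6,0,0],[1,0,0,0,0],[1,0,0,0,0]]]}}

```text
clock: 3.5
position: [0.5181, -0.2325, 0.2307]
ee_rot: [-0.001, 0.737, 0.676, 0.0]
contact_force: [-0.5, 1.0, 0.4]
width: 0.0852
```

```bash
cat > st.py <<'E'
from rig import telemetry
import numpy as np
from scipy.spatial.transform import Rotation as R
s=telemetry.get_state();w,x,y,z=s['ee_rot'];M=R.from_quat([x,y,z,w]).as_matrix()
print('t',round(s['clock'],2),'pos',(np.array(s['position'])*1000).round(1),'xdir deg',np.degrees(np.arctan2(M[1,0],M[0,0])).round(2),'z',M[:,2].round(3),'w',round(s['width'],4),'F',np.round(s['contact_force'],2),'M',np.round(s['moment'],2),'q6',s['qpos'][5])
E
python3 st.py
```

```text
t 3.5 pos [ 518.1 -232.5  230.7] xdir deg 85.12 z [-0.001  0.001 -1.   ] w 0.0852 F [-0.5   1.01  0.36] M [ 0.01  0.02 -0.03] q6 -2.0304187193667427
```

Call:
{"method": "carry_out", "body": {"rows": [[[1,0,-0.1,-3,0],[1,0,0,-3,0],[1,0,0,-3,0],[1,0,0,-3,0],[1,0,0,-3,0],[1,0,0,-2.5,0],[1,0,0,-1.5,0],[1,0,0,-1,0],[1,0,0,0,0],[1,0,0,0,0]]]}}

```text
clock: 4.5
position: [0.5185, -0.2328, 0.0321]
ee_rot: [0.0, 0.736, 0.677, 0.0]
contact_force: [0.9, -0.3, 1.5]
width: 0.0853
```

Call:
{"method": "carry_out", "body": {"rows": [[[0,0,0,0,0],[-0.5,0,0,0,0],[-1,0,0,0,0],[-1,0,0,0,0],[-1,0,0,0,0],[-1,0,0,0,0],[-1,0,0,0,0],[-1,0,0,0,0],[-1,0,0,0,0],[-1,0,0,0,0]]], "force": 40}}

```text
clock: 5.5
position: [0.5183, -0.2333, 0.0316]
ee_rot: [0.0, 0.736, 0.677, 0.0]
contact_force: [-0.8, -1.3, 2.7]
width: 0.0116
```

```bash
python3 st.py; python3 - <<'E'
from rig import cams
import cv2,numpy as np
a=cams.get_image('top')['image'];b=cams.get_image('side')['image']
f=lambda i:cv2.resize(i,None,fx=5,fy=5,interpolation=cv2.INTER_CUBIC)
cv2.imwrite('pics/g1.png',np.hstack([f(a[190:280,330:400,::-1]),f(b[200:290,280:360,::-1])]))
E
```

```text
t 5.5 pos [ 518.3 -233.3   31.6] xdir deg 85.2 z [ 0. -0. -1.] w 0.0116 F [-0.84 -1.33  2.68] M [-0.07  0.12 -0.01] q6 -2.0322278397075877
```

View pics/g1.png

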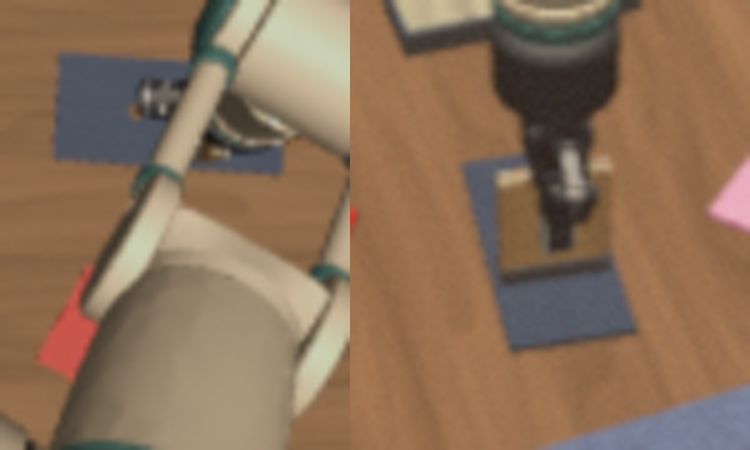

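Call:
{"method": "carry_out", "body": {"rows": [[[-1,0,0,0,0],[-1,0,0,0.4,0],[-1,0,0,1,0],[-1,0,0,1.5,0],[-1,0,0,1.5,0],[-1,0,0,1.5,0],[-1,0,0,1.1,0],[-1,0,0,0,0],[-1,0,0,0,0]]], "force": 60}}

```text
clock: 6.5
position: [0.5179, -0.2328, 0.1011]
ee_rot: [-0.0, 0.736, 0.677, 0.0]
contact_force: [-0.7, -0.4, -3.2]
width: 0.0113
```

Call:
{"method": "carry_out", "body": {"rows": [[[-1,0.1,1,0,0.005],[-1,0.4,3,0,0.01],[-1,0.5,3.5,0,0.01],[-1,0.5,3.5,0,0.01],[-1,0.5,3.5,0,0.01],[-1,0.5,3.5,0,0.01],[-1,0.5,3.5,0,0.01],[-1,0.5,3.5,0,0.01],[-1,0.5,3.5,0,0.01],[-1,0.5,3,0,0.01],[-1,0.5,1.5,0,0.01],[-1,0.25,0.7,0,0]]]}}

```text
clock: 7.7
position: [0.5704, 0.1055, 0.1006]
ee_rot: [-0.0, 0.699, 0.715, -0.0]
contact_force: [-0.4, -0.6, -4.7]
width: 0.0113
```

Call:
{"method": "carry_out", "body": {"rows": [[[-1,0,0,0,0],[-1,0,0,0,0],[-1,0,0,0,0]]]}}

```text
clock: 8.0
position: [0.5704, 0.1026, 0.1012]
ee_rot: [-0.0, 0.7, 0.714, -0.0]
contact_force: [0.3, 0.5, -3.8]
width: 0.0113
```

```bash
python3 st.py; python3 - <<'E'
from rig import cams
import cv2,numpy as np
a=cams.get_image('top')['image'];b=cams.get_image('side')['image']
f=lambda i:cv2.resize(i,None,fx=5,fy=5,interpolation=cv2.INTER_CUBIC)
cv2.imwrite('pics/l1t.png',f(a[165:240,210:330,::-1]))
cv2.imwrite('pics/l1s.png',f(b[110:225,250:370,::-1]))
E
```

```text
t 8.0 pos [570.4 102.6 101.2] xdir deg 91.13 z [-0.001 -0.    -1.   ] w 0.0113 F [ 0.34  0.47 -3.84] M [-0.07 -0.01 -0.01] q6 -1.532082163240547
```

View pics/l1t.png

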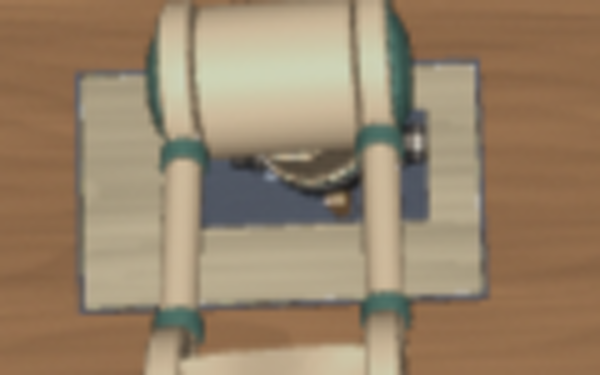

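View pics/l1s.png

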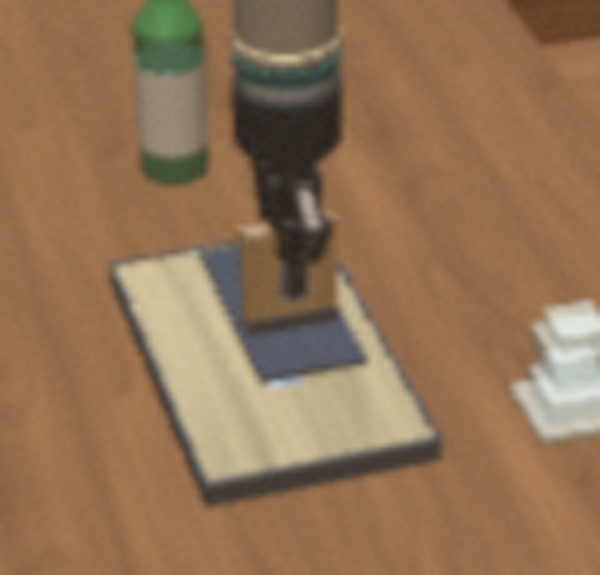

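Holding level, with a few mm of overshoot in x. I'll correct that and come down to just above the pin.

Call:
{"method": "carry_out", "body": {"rows": [[[-1,-0.46,0.1,0,0],[-1,0,0,-1,0],[-1,0,0,-1,0],[-1,0,0,-0.9,0],[-1,0,0,-0.6,0],[-1,0,0,0,0],[-1,0,0,0,0],[-1,0,0,0,0]]]}}

```text
clock: 8.9
position: [0.5666, 0.105, 0.0666]
ee_rot: [0.0, 0.7, 0.715, 0.0]
contact_force: [0.2, -0.6, -3.4]
width: 0.0112
```

```bash
python3 st.py; python3 - <<'E'
from rig import cams
import cv2,numpy as np
a=cams.get_image('top')['image'];b=cams.get_image('side')['image']
np.save('b.npy',b)
f=lambda i,k:cv2.resize(i,None,fx=k,fy=k,interpolation=cv2.INTER_CUBIC)
cv2.imwrite('pics/l2t.png',f(a[180:225,235:320,::-1],8))
cv2.imwrite('pics/l2s.png',f(b[145:205,280:345,::-1],10))
E
```

```text
t 8.9 pos [566.6 105.   66.6] xdir deg 91.22 z [ 0.001  0.    -1.   ] w 0.0112 F [ 0.17 -0.57 -3.35] M [-0.13 -0.02  0.01] q6 -1.5297166067202204
```

View pics/l2t.png

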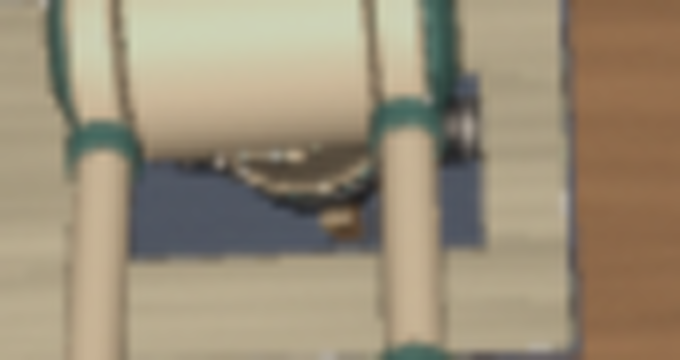

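View pics/l2s.png

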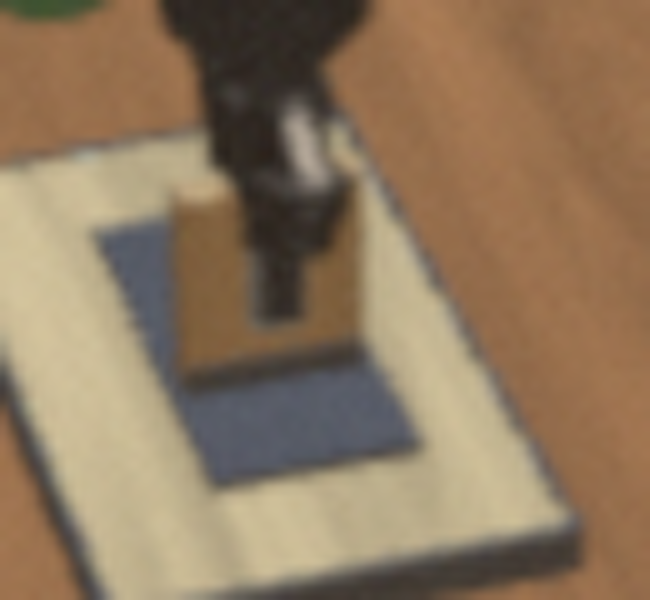

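```bash
python3 - <<'E'
from rig import cams
from h import *
p=cams.get_image('top');s=cams.get_image('side')
un=lambda q,f,o:((q[0]+.5)/f-.5+o[0],(q[1]+.5)/f-.5+o[1])
N=[ray(s,un(q,10,(280,145)),.040)[:2]*1000 for q in [(217,483),(423,442),(97,235)]]
print(np.round(N,1), 'centre', (N[1]+N[2])/2, 'near-edge ang',np.degrees(np.arctan2(*(N[1]-N[0])[::-1])), 'left edge', np.degrees(np.arctan2(*(N[2]-N[0])[::-1])),np.linalg.norm(N[1]-N[0]),np.linalg.norm(N[2]-N[0]))
print([ray(p,un(q,8,(235,180)),.040)[:2]*1000 for q in [(485,247),(135,252),(478,75)]])
E
```

```text
[[530.2  44.8]
 [608.3  47. ]
 [526.1 210.6]] centre [567.18389648 128.82692181] near-edge ang 1.6619956428937925 left edge 91.43877813834918 78.12216916587636 165.92889597541503
[array([527.13380556,  44.8346819 ]), array([527.16496721, 202.32681044]), array([605.46051556,  47.19040062])]
```

The hole sits about 1 mm high in x and about 14 mm to the +y side of the pin. I'll nudge x and creep down, watching the force.

Call:
{"method": "carry_out", "body": {"rows": [[[-1,-0.1,0,-0.1,0],[-1,0,0,-0.1,0],[-1,0,0,-0.1,0],[-1,0,0,-0.1,0],[-1,0,0,0,0],[-1,0,0,0,0]]]}}

```text
clock: 9.7
position: [0.5651, 0.1049, 0.0623]
ee_rot: [-0.0, 0.7, 0.715, 0.0]
contact_force: [-0.1, 0.6, -5.3]
width: 0.0114
```

Call:
{"method": "carry_out", "body": {"rows": [[[-1,0,0,-0.1,0],[-1,0,0,0,0]]]}}

```text
clock: 9.9
position: [0.565, 0.1049, 0.0612]
ee_rot: [-0.0, 0.7, 0.715, -0.0]
contact_force: [-0.1, -0.4, -3.2]
width: 0.011
```

Call:
{"method": "carry_out", "body": {"rows": [[[-1,0,0,-0.05,0],[-1,0,0,0,0]]]}}

```text
clock: 10.1
position: [0.5651, 0.1049, 0.0608]
ee_rot: [-0.0, 0.7, 0.715, 0.0]
contact_force: [-1.2, 0.4, -4.6]
width: 0.0112
```

Call:
{"method": "carry_out", "body": {"rows": [[[-1,0,0,-0.05,0],[-1,0,0,0,0]]]}}

```text
clock: 10.3
position: [0.5652, 0.1049, 0.0606]
ee_rot: [0.0, 0.7, 0.715, 0.0]
contact_force: [-0.8, 0.5, -2.4]
width: 0.0112
```

Call:
{"method": "carry_out", "body": {"rows": [[[-1,0,0,-0.05,0],[-1,0,0,0,0]]]}}

```text
clock: 10.5
position: [0.5652, 0.1048, 0.0605]
ee_rot: [0.0, 0.7, 0.715, 0.0]
contact_force: [-1.1, -1.1, 2.5]
width: 0.0113
```

```bash
python3 st.py
```

```text
t 10.5 pos [565.2 104.8  60.5] xdir deg 91.22 z [ 0.001  0.    -1.   ] w 0.0113 F [-1.15 -1.08  2.46] M [-0.02  0.29  0.03] q6 -1.529662572479243
```

Contact at the expected height with about 6 N on the pin. I'll hold briefly, then slide in −y.

Call:
{"method": "carry_out", "body": {"rows": [[[-1,0,0,0,0],[-1,0,0,0,0],[-1,0,0,0,0],[-1,0,0,0,0]]]}}

```text
clock: 10.9
position: [0.5652, 0.1048, 0.0604]
ee_rot: [0.0, 0.7, 0.715, 0.0]
contact_force: [-1.5, -1.3, 6.1]
width: 0.0112
```

Call:
{"method": "carry_out", "body": {"rows": [[[-1,0,-0.1,0,0],[-1,0,-0.1,0,0],[-1,0,-0.1,0,0],[-1,0,-0.1,0,0],[-1,0,-0.1,0,0],[-1,0,-0.1,0,0],[-1,0,0,0,0]]]}}

```text
clock: 11.6
position: [0.5659, 0.1005, 0.0602]
ee_rot: [-0.0, 0.7, 0.714, 0.002]
contact_force: [-1.2, 4.9, 4.1]
width: 0.0114
```

Call:
{"method": "carry_out", "body": {"rows": [[[-1,0,-0.1,0,0],[-1,0,-0.1,0,0],[-1,0,0,0,0]]]}}

```text
clock: 11.9
position: [0.5661, 0.0982, 0.0602]
ee_rot: [-0.0, 0.7, 0.714, 0.002]
contact_force: [-0.2, 5.9, 4.7]
width: 0.0108
```

Call:
{"method": "carry_out", "body": {"rows": [[[-1,0,-0.1,0,0],[-1,0,0,0,0]]]}}

```text
clock: 12.1
position: [0.5661, 0.0969, 0.0602]
ee_rot: [0.0, 0.7, 0.714, 0.001]
contact_force: [0.1, 4.9, 3.5]
width: 0.0115
```

Call:
{"method": "carry_out", "body": {"rows": [[[-1,0,-0.1,0,0],[-1,0,0,0,0]]]}}

```text
clock: 12.3
position: [0.566, 0.0956, 0.0601]
ee_rot: [0.0, 0.7, 0.714, 0.001]
contact_force: [0.9, 5.4, 3.8]
width: 0.0113
```

Call:
{"method": "carry_out", "body": {"rows": [[[-1,0,-0.1,0,0],[-1,0,0,0,0]]]}}

```text
clock: 12.5
position: [0.5659, 0.0942, 0.06]
ee_rot: [0.0, 0.7, 0.714, 0.001]
contact_force: [1.4, 5.1, 4.1]
width: 0.0113
```

Call:
{"method": "carry_out", "body": {"rows": [[[-1,0,-0.1,0,0],[-1,0,0,0,0]]]}}

```text
clock: 12.7
position: [0.5644, 0.0916, 0.0591]
ee_rot: [0.0, 0.699, 0.715, -0.002]
contact_force: [-0.2, -0.4, -3.9]
width: 0.0117
```

Call:
{"method": "carry_out", "body": {"rows": [[[-1,0,-0.05,0,0],[-1,0,0,0,0]]]}}

```text
clock: 12.9
position: [0.5638, 0.0913, 0.0586]
ee_rot: [-0.0, 0.699, 0.715, -0.002]
contact_force: [0.9, 0.5, -3.3]
width: 0.0112
```

Call:
{"method": "carry_out", "body": {"rows": [[[-1,0,-0.05,0,0],[-1,0,0,0,0]]]}}

```text
clock: 13.1
position: [0.5645, 0.0915, 0.0593]
ee_rot: [-0.0, 0.7, 0.715, -0.001]
contact_force: [0.7, -0.4, -3.4]
width: 0.0112
```

The force fell back to bare weight at TCP y≈91.6, which matches the predicted 91.5, so the hole is over the pin. Lowering gently.

Call:
{"method": "carry_out", "body": {"rows": [[[-1,0,0,-0.05,0],[-1,0,0,-0.05,0],[-1,0,0,0,0]]]}}

```text
clock: 13.4
position: [0.565, 0.0919, 0.0587]
ee_rot: [-0.0, 0.7, 0.715, -0.0]
contact_force: [-0.7, 1.0, -4.3]
width: 0.0109
```

Call:
{"method": "carry_out", "body": {"rows": [[[-1,0,0,-0.05,0],[-1,0,0,-0.05,0],[-1,0,0,0,0]]]}}

```text
clock: 13.7
position: [0.565, 0.0919, 0.0578]
ee_rot: [-0.0, 0.7, 0.715, -0.0]
contact_force: [-0.3, 0.4, -4.2]
width: 0.0111
```

```bash
python3 st.py
```

```text
t 13.7 pos [565.   91.9  57.8] xdir deg 91.22 z [-0.  0. -1.] w 0.0111 F [-0.28  0.43 -4.15] M [-0.07 -0.04 -0.03] q6 -1.5523664422434686
```

Call:
{"method": "carry_out", "body": {"rows": [[[-1,0,0,-0.1,0],[-1,0,0,-0.1,0],[-1,0,0,0,0]]]}}

```text
clock: 14.0
position: [0.5649, 0.0919, 0.0556]
ee_rot: [-0.0, 0.7, 0.715, -0.0]
contact_force: [-0.6, -0.3, -4.0]
width: 0.0114
```

Call:
{"method": "carry_out", "body": {"rows": [[[-1,0,0,-0.1,0],[-1,0,0,-0.1,0],[-1,0,0,0,0]]]}}

```text
clock: 14.3
position: [0.5649, 0.0919, 0.0536]
ee_rot: [-0.0, 0.7, 0.715, -0.0]
contact_force: [-0.3, -0.2, -3.7]
width: 0.0112
```

Call:
{"method": "carry_out", "body": {"rows": [[[-1,0,0,-0.1,0],[-1,0,0,0,0]]]}}

```text
clock: 14.5
position: [0.565, 0.0919, 0.0527]
ee_rot: [-0.0, 0.7, 0.715, -0.0]
contact_force: [0.3, 0.7, -3.3]
width: 0.0111
```

Call:
{"method": "carry_out", "body": {"rows": [[[-1,0,0,-0.05,0],[-1,0,0,0,0]]]}}

```text
clock: 14.7
position: [0.5651, 0.0919, 0.0523]
ee_rot: [-0.0, 0.7, 0.715, 0.0]
contact_force: [-0.1, 0.3, -3.9]
width: 0.0111
```

```bash
python3 st.py
```

```text
t 14.7 pos [565.1  91.9  52.3] xdir deg 91.22 z [-0.  0. -1.] w 0.0111 F [-0.12  0.34 -3.9 ] M [-0.08 -0.01 -0.01] q6 -1.5524078104975296
```

Call:
{"method": "carry_out", "body": {"rows": [[[-1,0,0,-0.05,0],[-1,0,0,0,0]]]}}

```text
clock: 14.9
position: [0.5651, 0.0919, 0.0518]
ee_rot: [-0.0, 0.7, 0.715, 0.0]
contact_force: [-0.8, -0.1, -3.2]
width: 0.0113
```

Call:
{"method": "carry_out", "body": {"rows": [[[-1,0,0,-0.04,0],[-1,0,0,0,0]]]}}

```text
clock: 15.1
position: [0.5651, 0.0919, 0.0516]
ee_rot: [0.0, 0.7, 0.715, 0.0]
contact_force: [-0.5, 0.2, -2.3]
width: 0.0111
```

```bash
python3 st.py; python3 - <<'E'
from rig import cams
import cv2,numpy as np
b=cams.get_image('side')['image']
f=lambda i,k:cv2.resize(i,None,fx=k,fy=k,interpolation=cv2.INTER_CUBIC)
cv2.imwrite('pics/l3s.png',f(b[145:205,280:345,::-1],10))
E
```

```text
t 15.1 pos [565.1  91.9  51.6] xdir deg 91.22 z [ 0.  0. -1.] w 0.0111 F [-0.45  0.15 -2.26] M [-0.08  0.06  0.05] q6 -1.5524145701867864
```

View pics/l3s.png

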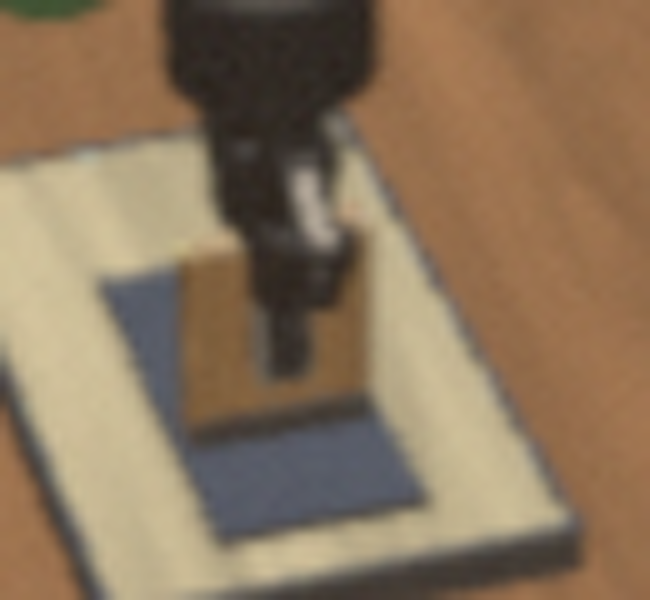

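The foot touches the board at exactly the predicted height (TCP 51.6). Next I'll release and retreat upward.

Call:
{"method": "carry_out", "body": {"rows": [[[-1,0,0,-0.02,0],[-0.6,0,0,0,0],[-0.3,0,0,0,0],[0,0,0,0,0],[0.5,0,0,0,0],[1,0,0,0,0],[1,0,0,0,0],[1,0,0,0,0],[1,0,0,0,0]]], "force": 20}}

```text
clock: 16.05
position: [0.5651, 0.0919, 0.0512]
ee_rot: [-0.0, 0.7, 0.715, 0.0]
contact_force: [0.3, 0.3, -0.7]
width: 0.0854
```

Call:
{"method": "carry_out", "body": {"rows": [[[1,0,0,0.5,0],[1,0,0,2,0],[1,0,0,3,0],[1,0,0,4,0],[1,0,0,4,0],[1,0,0,4,0],[1,0,0,3,0],[1,-2,-4,0,0],[1,-2,-4,0,0],[1,-2,-4,0,0],[1,-2,-4,0,0],[1,-2,-4,0,0]]]}}

```text
clock: 17.25
position: [0.464, -0.1093, 0.2568]
ee_rot: [0.0, 0.699, 0.715, 0.0]
contact_force: [0.1, -0.3, -0.2]
width: 0.0851
```

Call:
{"method": "carry_out", "body": {"rows": [[[1,-2,-4,0,0],[1,-2,-4,0,0],[1,-2,-4,0,0],[1,0,0,0,0],[1,0,0,0,0],[1,0,0,0,0]]]}}

```text
clock: 17.85
position: [0.4053, -0.2273, 0.2564]
ee_rot: [-0.0, 0.699, 0.715, 0.0]
contact_force: [0.9, -0.1, 0.1]
width: 0.0854
```

```bash
python3 st.py; python3 - <<'E'
from rig import cams
import cv2,numpy as np
a=cams.get_image('top')['image'];b=cams.get_image('side')['image']
f=lambda i,k:cv2.resize(i,None,fx=k,fy=k,interpolation=cv2.INTER_CUBIC)
cv2.imwrite('pics/f_t.png',f(a[170:235,220:315,::-1],8))
cv2.imwrite('pics/f_s.png',f(b[140:215,270:345,::-1],8))
E
```

```text
t 17.85 pos [ 405.3 -227.3  256.4] xdir deg 91.24 z [ 0.     0.001 -1.   ] w 0.0854 F [ 0.86 -0.13  0.07] M [-0.03  0.03  0.03] q6 -2.254277979547852
```

View pics/f_t.png

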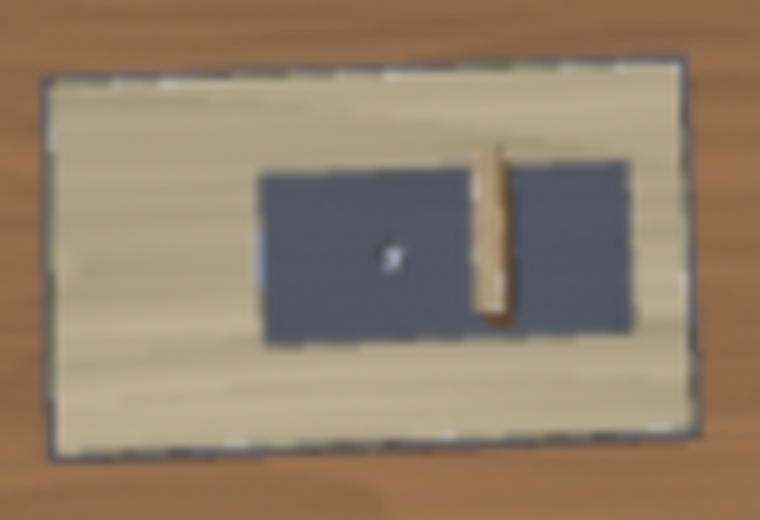

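View pics/f_s.png

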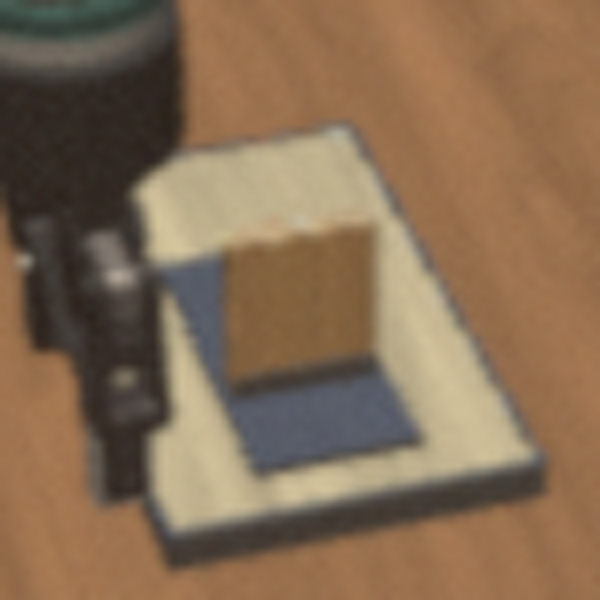

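The pin shows bright inside the foot's hole at zoom pixel (392,257). The foot lies parallel to the board with no lean or gap shadow, and the gripper is clear. I'll check the numbers, then hand in.

```bash
python3 - <<'E'
from rig import cams, manip
from h import *
p=cams.get_image('top')
un=lambda q,f,o:((q[0]+.5)/f-.5+o[0],(q[1]+.5)/f-.5+o[1])
Q=np.array([ray(p,un(q,8,(220,170)),.025)[:2]*1000 for q in [(262,175),(629,163),(632,331),(266,344)]])
print(Q.round(1),Q.mean(0), [np.linalg.norm(Q[i]-Q[i-1]).round(1) for i in range(4)])
print(ray(p,un((392,257),8,(220,170)),.026)*1000)
manip.sign_off()
E
```

```text
[[600.4 201.4]
 [603.6  33.6]
 [526.4  33.1]
 [522.9 199.5]] [563.31184467 116.89116222] [np.float64(77.6), np.float64(167.9), np.float64(77.3), np.float64(166.5)]
[561.73041478 142.0734835   26.        ]
the job is handed in; nothing more can be done
```

The bookend is on the riser with the pin standing up through the foot's hole, released, and the job is handed in. The run took about 18 s of the 64 s allowed.

I gripped the black bookend by its panel and carried it over. I rested the foot on the pin at about 6–10 N, with the hole about 13 mm to one side. Sliding it along −y, the contact force fell back to the bare weight at the position I had predicted. I then lowered it the 9 mm to the board, let go and backed away.

**Last checks:**
- **Height:** the foot touched the board with the tool at 51.6 mm, the predicted home height.
- **Pin and hole:** the top camera shows the pin in the hole, at about y = 142 mm, roughly 12 mm from the slot's middle.
- **Square to the slot:** the foot's edges measure 1.1–1.2° against about 1.2° for the riser, well inside the limit.
- **Resting flat:** the pictures show no lean or gap, judged by eye rather than measured.
- **Robot clear:** the wrist force is near zero with the gripper raised and away from the bookend.

**Disagreements:** the final pin pixel gave x = 562 mm against 564 mm earlier, about what the camera calibration allows. The foot measured about 2–3 mm short in both directions because its edges are blurred. I did not re-measure the bottle, glass block and book at the end. The arm's path kept clear of them and no unexpected force showed.

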